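Slide the inking plate out over the edge of the printing stand

TASK

A gloved colleague on the far side needs to get a finger under the long inking plate: push it across the raised stand until it sticks out 30 mm beyond the stand's far edge, with its long side parallel to that edge. Only push or slide it with the fingertips, never pick it up or tip it, and leave the square plate and everything else where it is. Pull the hand away when done.

Things in the scene. Friction and masses are not known exactly. Their poses are not given: they have to be found in the camera images.
- stand: Printing stand: a fixed, flat-topped grey board on feet, 200 (x) x 400 (y) x 40 mm high, with no rim or guides on top; a low black rail runs along its robot side, 111 mm from its centre and lower (28 mm) than its top. Origin: centre of its underside, on the table. Its +x axis points away from the robot, to the far edge, which is straight and runs along its y axis; it may be turned up to 0.25 rad.
- edge (a point): Middle of the stand's far top edge (40 mm above the table); axes as the stand's: x points straight out beyond the edge, y along it.
- ink_plate: The long inking plate to be moved: a loose bare aluminium rectangle with a black ink film on top, 90 (its x) x 150 (its y, the long way) x 6 mm thick, 0.15 to 0.31 kg, lying flat on the stand, turned up to 0.3 rad relative to it. Origin: centre of its underside. Its +x axis points roughly to the far edge.
- corner_left (a point): Far left lower corner of the inking plate (its x = +45, y = +75 mm).
- corner_right (a point): Far right lower corner of the inking plate (its x = +45, y = -75 mm).
- square_plate: Square plate of the same make, 80 x 80 x 6 mm, loose on the stand beside the long one (left or right of it); leave it alone. Origin: centre of its underside.
- ink_tin: Loose round steel tin, 52 mm across, 30 mm high, on the table beyond the stand's far edge; leave alone. Origin: centre of its underside.
- tape_roll: Loose roll of clear tape, 68 mm across, 25 mm high, flat on the table beyond the stand's far edge; leave alone. Origin: centre of its underside.
- powder_jar: Loose white jar with a black lid, 60 mm across, 75 mm high, on the table left of the stand; leave alone. Origin: centre of its underside.
- loupe: Loose steel magnifier cup, 54 mm across, 35 mm high, left of the stand; leave alone. Origin: centre of its underside.
- roller: Loose ink roller with a wooden handle, lying, about 160 x 90 x 28 mm, right of the stand; leave alone. Origin: underside, where handle and frame meet.
- marker: Loose marker pen, 120 x 18 x 18 mm, lying right of the stand; leave alone. Origin: centre of its underside.
Not all that is in view belongs to the job. Leave any purple look-alike of the ink_plate alone.

How it is judged (in metres and radians):
At the end, for the whole second after the job is handed in: Both far corners of the long plate stick out 22 to 38 mm beyond the stand's far edge (30 mm wanted), the plate lies flat and at rest on the stand, not beyond its ends, and the square plate is within 12 mm of where it was (x of corner_left in the frame of edge between 0.022 and 0.038 m and x of corner_right in the frame of edge between 0.022 and 0.038 m and y of corner_left in the frame of edge below 0.205 m and y of corner_right in the frame of edge above -0.205 m and z of ink_plate in the frame of edge between -0.003 and 0.003 m and angle between ink_plate's own z axis and vertical below 0.04 rad and linear speed of ink_plate below 0.01 m/s and distance of square_plate from where it was at the start of the episode below 0.012 m); the robot touches nothing.
It fails at once if the inking plate is lifted off the stand or falls from it (z of ink_plate in the frame of edge above 0.008 m or z of ink_plate in the frame of edge below -0.01 m).
It fails at once if the inking plate is tipped by more than 0.12 rad (angle between ink_plate's own z axis and vertical above 0.12 rad).
It fails at once if another loose thing is shifted by more than 12 mm (distance of any of square_plate, ink_tin, tape_roll, powder_jar, loupe, roller, marker from where it was at the start of the episode above 0.012 m).
It also fails if it takes over 40 s, if anything falls off the work surface, if the arm or the gripper's body presses on something with over 40 N, if the wrist force passes 120 N, or if a joint passes its speed limit or range.

ROBOT

A 7-joint arm with a two-finger parallel gripper is mounted at the origin on the work surface. World frame = base frame: x ahead of the robot, y to its left, z up, the work surface at z = 0. Lengths are in mm, angles in rad, forces in N, time in s.
With the tool pointing down it reaches from about 425 to 875 mm from the base axis. Payload 8.4 kg.
Tool frame: the origin (TCP) lies between the finger pads; the fingertips stand 8 mm ahead of it and the grasp point (between the pads) lies 11 mm behind it; z points along the fingers, y is the line along which they close (so a half turn about z gives the same grasp; the last joint's range is limited). The gripper opens to 87 mm and grips with 3 to 60 N. Pads are 19 mm wide; open, the fingers measure 117 mm over their backs; the gripper's body (75 mm by 190 mm) begins 51 mm behind the grasp point.
Start: joints at [1.16, 0.333, 0.04, 1.465, -0.013, 1.343, -0.059], TCP at [199.379, -618.637, 230.546] pointing down, gripper open.
Joint ranges: [-2.58, 2.58], [-0.38, 2.09], [-1.3, 1.39], [0.25, 2.4], [-1.5, 4.64], [0.08, 2.09], [-2.65, 2.65]. Speed limits (rad/s): [2.22, 2.22, 2.79, 2.79, 3.14, 3.14, 3.14].

INTERFACE

Orientations are given as a unit quaternion [x, y, z, w].
In Python, from workcell import arm gives the robot as it stands.
- The arm moves only by the tool drive_tool, never from a script. Its argument "plan" is one flat list of numbers, 5 for each row, row after row: the opening in per cent of the stroke, from 0 (shut) to 100 (fully open), then the shift along the tool's x, y, z in units of 50 mm (1.0 is 50 mm), then the turn about the tool's z in units of 6 degrees (1.0 is 6 degrees). In form: [gripper, tx, ty, tz, roll, gripper, tx, ty, tz, roll, ...]. A call has 1 to 5 rows; each row shifts and turns the commanded pose from where the row before left it, along the tool's axes as they then stand; what a row does not reach is not made up. A row lasts 1/8 s, in which the tool goes at most 62.5 mm and 10.7 degrees, less where a joint would pass 70% of its speed; a pose out of reach is approached as far as the arm can. A call is refused whole if a number of a shift passes 1 or a number of a turn 1, either way. A call with a gripper value outside its range is refused whole. The fingers move at their own pace and stop on an object; "force" is the grip in N (left out, the last holds). Time passes only in rows, so rows that do not move let the fingers close. It gives the time, the measured TCP pose, the force, the opening and the grip force at its end, in the units of the state.
- arm.get_obs(): the state, without advancing time (a new reading comes with each control period).
- arm.grab_frame(name): name is "scene" or "top" or "wrist"; returns the picture (480x640x3 uint8, red, green, blue); there is no depth.
- arm.camera_model(name): a dict with "mtx" (3x3 intrinsics, pixels), "R" (3x3) and "t" (3): a world point X has camera coordinates R X + t; the wrist camera has in their place "tool_from_camera" (4x4, takes a point from camera to tool coordinates, whose origin is the TCP and whose axes are the flange's). Camera axes: x right, y down, z forward; pixel columns grow to the right and rows downward; lengths in mm; the calibration is good to about 2 mm. A picture is of the moment at which its call begins: read the wrist's pose just before it. camera_model takes no time and is no camera call.
- arm.hand_in(): hands the job in; it is judged then, once.
The state is a dict: "t": time; "joints": joint angles; "joint_vel": joint speeds; "tau": joint torques, N m; "position": TCP position; "ee_rot": TCP orientation; "ft_force": force on the tool from outside, world axes, zero at the start; "moment": the same for the moment, N m; "gripper_width": finger opening in mm; "finger_force": force on a finger pad.
Only numpy, scipy, OpenCV 4.12 (cv2) and the standard library are available. Lean on these libraries where they do the work, as an engineer would, in place of code of your own. Each camera call takes 0.05 s, during which the arm holds its last target. There are 200 camera calls.

## Working session

There is one attempt and no reset: what is moved stays moved. The work goes in short steps, Python scripts to look and compute and a tool call to move; the robot and the scene stay as the last step left them, time stands still between calls to the robot, and variables do not carry over. Pictures are saved under pics/ and viewed, at most 10 in all, crops included, and the job is handed in when it is done.

Besides the shell and the picture viewer there is one more tool, called after "Call:" by a JSON object that holds its "op" and its "data". drive_tool: Moves the arm, as the interface text tells. Its arguments: {"type":"object","properties":{"plan":{"type":"array","items":{"type":"number"}},"force":{"type":"number"}},"required":["plan"]}

```bash
mkdir -p pics; python3 - <<'E'
from workcell import arm
import cv2
o=arm.get_obs();print({k:o[k] for k in('t','position','ee_rot','gripper_width')})
for n in('scene','top'):
    cv2.imwrite(f'pics/{n}0.png',arm.grab_frame(n)[:,:,::-1]);m=arm.camera_model(n);print(n,m)
E
```

```text
{'t': 0.0, 'position': array([ 199.23470197, -618.24892217,  229.65618554]), 'ee_rot': array([ 9.87870034e-01,  1.55280914e-01, -1.90813570e-04, -7.72600221e-04]), 'gripper_width': 86.65791485848962}
scene {'mtx': array([[589.897225  ,   0.        , 321.93997049],
       [  0.        , 589.897225  , 242.26319204],
       [  0.        ,   0.        ,   1.        ]]), 'R': array([[ 0.09053834,  0.9957098 , -0.01909984],
       [ 0.75837491, -0.08136333, -0.64672058],
       [-0.64550004,  0.04406817, -0.76248783]]), 't': array([ -56.90900211, -366.91509502, 1865.29163763])}
top {'mtx': array([[606.86672516,   0.        , 329.38544603],
       [  0.        , 606.86672516, 241.79738025],
       [  0.        ,   0.        ,   1.        ]]), 'R': array([[-2.72958537e-02, -9.99608487e-01, -6.14884781e-03],
       [-9.75600547e-01,  2.79797955e-02, -2.17762953e-01],
       [ 2.17849740e-01,  5.47935862e-05, -9.75982319e-01]]), 't': array([  11.15884674,  512.52120306, 1464.33039216])}
```

View pics/top0.png

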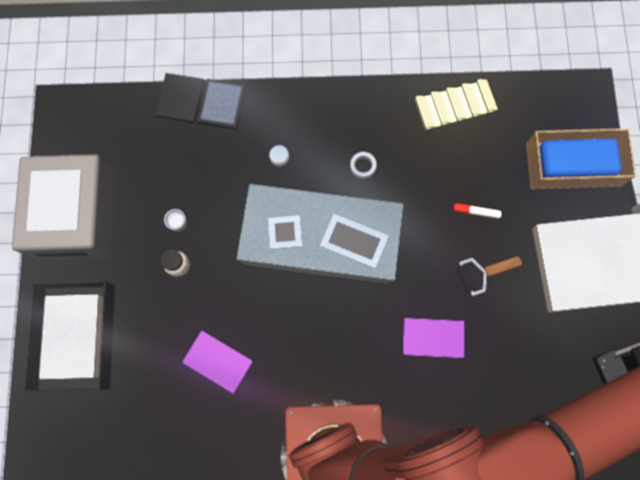

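View pics/scene0.png

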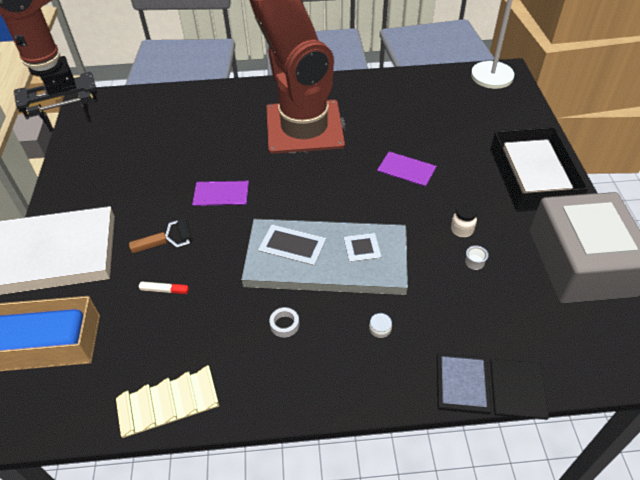

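The top view shows the stand at about (320,232). The candidates for the inking plate are:
- Long dark plate with a bright rim on the stand, (354,241).
- Square plate, (285,232).
- Purple sheets, (217,361) and (434,338), both on the table.

By the description I choose (354,241). Next I measure it and check it in a crop.

```bash
cat > h.py <<'E'
import numpy as np, cv2
from workcell import arm
def ray(name,px,z):
    m=arm.camera_model(name)
    if name=='wrist':
        o=arm.get_obs();from scipy.spatial.transform import Rotation as Ro
        T=m['tool_from_camera'];Rt=Ro.from_quat(o['ee_rot']).as_matrix()
        A=Rt@T[:3,:3];C=Rt@T[:3,3]+o['position']
    else: A=m['R'].T;C=-A@m['t']
    px=np.atleast_2d(np.float64(px));d=(A@np.linalg.inv(m['mtx'])@np.c_[px,np.ones(len(px))].T).T
    return (C+d*((z-C[2])/d[:,2])[:,None])
def line(pts): # robust line -> point, dir
    v=cv2.fitLine(np.float32(pts),cv2.DIST_HUBER,0,.01,.01).ravel();return v[2:],v[:2]
def quad(mask):
    """subpixel corners of the biggest blob: approx quad, then a line fit to each side"""
    cs,_=cv2.findContours(mask,cv2.RETR_EXTERNAL,cv2.CHAIN_APPROX_NONE)
    c=max(cs,key=cv2.contourArea)[:,0].astype(float)
    q=cv2.boxPoints(cv2.minAreaRect(np.float32(c)))
    L=[]
    for i in range(4):
        a,b=q[i],q[(i+1)%4];u=(b-a)/np.linalg.norm(b-a);s=(c-a)@u;d=abs((c-a)@[-u[1],u[0]])
        l=np.linalg.norm(b-a);L.append(line(c[(s>.15*l)&(s<.85*l)&(d<.15*min(60,l))]))
    out=[]
    for i in range(4):
        (p,u),(r,v)=L[i-1],L[i];k=np.linalg.solve(np.c_[u,-v],r-p);out.append(p+k[0]*u)
    return np.array(out)
E
python3 - <<'E'
from h import *
im=arm.grab_frame('top');cv2.imwrite('pics/c1.png',cv2.resize(im[170:300,225:420,::-1],None,fx=4,fy=4,interpolation=cv2.INTER_CUBIC))
U=4;g=cv2.resize(im,None,fx=U,fy=U,interpolation=cv2.INTER_CUBIC);hsv=cv2.cvtColor(g,cv2.COLOR_RGB2HSV)
print(hsv[215*U,265*U],hsv[255*U,330*U],hsv[217*U,340*U],hsv[240*U,354*U],hsv[215*U,285*U],hsv[275*U,330*U],hsv[269*U,300*U])
roi=np.zeros(g.shape[:2],np.uint8);roi[175*U:300*U,225*U:415*U]=1
v=hsv[...,2]
for nm,mk,z in(('stand',(v>95),40),('plates',(v>185),46)):
    mk=mk.astype(np.uint8)*roi
    n,lab,st,_=cv2.connectedComponentsWithStats(mk)
    for i in range(1,n):
        if st[i,4]<3000: continue
        q=(quad((lab==i).astype(np.uint8))+.5)/U-.5;P=ray('top',q,z)[:,:2]
        print(nm,q.round(1).tolist(),P.round(1).tolist(),np.linalg.norm(P-np.roll(P,-1,0),axis=1).round(1))
E
```

```text
[103  34 182] [105  34 180] [106  32 233] [  0   8 125] [103  33 177] [ 0  3 80] [45  6 86]
stand [[235.5, 259.6000061035156], [248.60000610351562, 183.1999969482422], [403.70001220703125, 202.0], [394.3999938964844, 280.5]] [[477.1, 234.5], [677.9, 202.0], [615.5, -196.9], [412.6, -162.8]] [203.5 403.7 205.7 402.5]
plates [[318.1000061035156, 245.39999389648438], [332.79998779296875, 211.60000610351562], [389.6000061035156, 234.6999969482422], [375.3999938964844, 268.5]] [[506.6, 25.5], [593.7, -14.1], [529.1, -155.9], [443.3, -116.3]] [ 95.7 155.8  94.5 155.3]
plates [[266.6000061035156, 216.60000610351562], [299.79998779296875, 213.8000030517578], [302.5, 245.8000030517578], [268.79998779296875, 249.3000030517578]] [[585.5, 155.0], [590.3, 70.4], [506.7, 64.7], [500.1, 149.8]] [84.8 83.9 85.4 85.5]
```

View pics/c1.png

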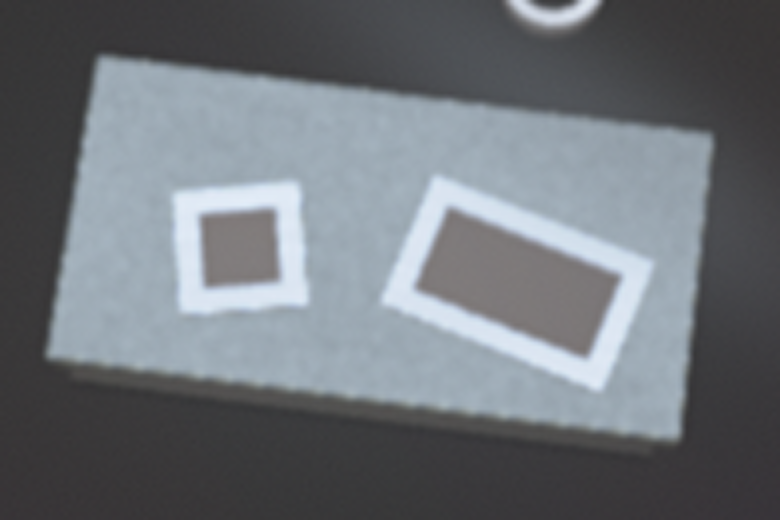

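The crop confirms it: the long black-filmed plate with a bare rim, not purple. Measured against the nominal sizes:

| Item | Centre (mm) | Yaw (rad) | Size check |
|---|---|---|---|
| Stand | (546,19) | -0.160 | +3 mm, bloom symmetric |
| Plate | (518,-65) | -0.427 | +5 mm, bloom symmetric |

I will push with both open fingertips behind the near long side. First I move over at height.

Call:
{"op": "drive_tool", "data": {"plan": [100,0.86,-0.94,0,0,100,0.86,-0.94,0,0,100,0.86,-0.94,0,0,100,0.86,-0.94,0,0,100,0.86,-0.94,0,0]}}

```text
t: 0.78
position: [329.9, -332.4, 230.5]
ee_rot: [0.988, 0.155, 0.0, 0.0]
ft_force: [1.8, -0.9, 0.9]
gripper_width: 87.0
finger_force: 0.0
```

Call:
{"op": "drive_tool", "data": {"plan": [100,0.86,-0.94,0,0,100,0.86,-0.94,0,0,100,0.86,-0.94,0,0,100,0.86,-0.94,0,0,100,0.7,-0.8,0,0]}}

```text
t: 1.4
position: [455.0, -56.0, 230.7]
ee_rot: [0.988, 0.156, 0.0, 0.0]
ft_force: [1.0, -0.3, 0.1]
gripper_width: 87.3
finger_force: 0.0
```

Call:
{"op": "drive_tool", "data": {"plan": [100,0,0,0,1,100,0,0,0,1,100,0,0,0,1,100,0,0,0,1,100,0,0,0,1]}}

```text
t: 2.02
position: [454.3, -58.3, 230.4]
ee_rot: [0.994, -0.107, -0.0, -0.0]
ft_force: [0.4, 0.1, -0.5]
gripper_width: 86.6
finger_force: 0.0
```

Call:
{"op": "drive_tool", "data": {"plan": [100,0,0,0,1,100,0,0,0,1,100,0,0,0,0.05,100,0,0,0,0]}}

```text
t: 2.52
position: [454.4, -58.3, 230.5]
ee_rot: [0.978, -0.211, -0.0, -0.0]
ft_force: [-1.6, -0.6, 0.5]
gripper_width: 86.7
finger_force: 0.0
```

```bash
python3 - <<'E'
from h import *
m=arm.camera_model('wrist');print(m['tool_from_camera'].round(3).tolist())
im=arm.grab_frame('wrist');cv2.imwrite('pics/w1.png',im[:,:,::-1])
E
```

```text
[[0.0, -0.958, -0.285, 78.212], [1.0, 0.0, 0.0, 0.014], [-0.0, -0.285, 0.958, -155.676], [0.0, 0.0, 0.0, 1.0]]
```

View pics/w1.png

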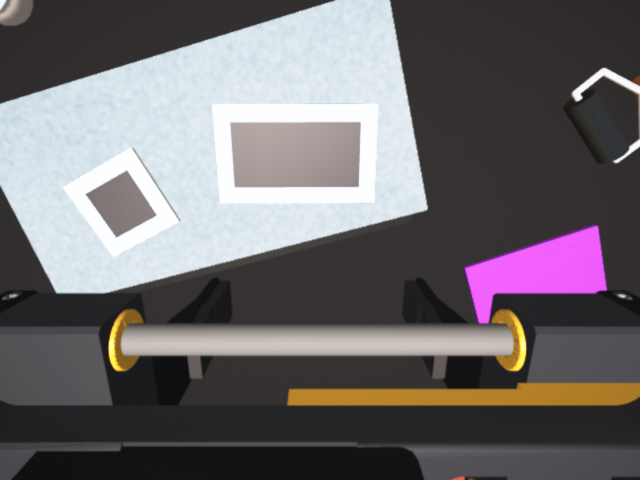

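The wrist view shows the long plate at pixels (213..378, 103..203), square with the tool. The stand's near edge runs from (60,295) to (427,210) and its far edge starts around (0,103) and leaves the frame near (360,0). I measure from here.

```bash
cat >> h.py <<'E'
def plates(im,name,z=46,thr=None):
    """corners (world xy) of bright-rimmed plates, by Otsu among stand-bright pixels"""
    v=im.max(2)if thr is None else im.max(2);out=[]
    n,lab,st,_=cv2.connectedComponentsWithStats((im.min(2)>thr).astype(np.uint8))
    for i in range(1,n):
        if st[i,4]<1200: continue
        q=quad((lab==i).astype(np.uint8));out.append((q,ray(name,q,z)[:,:2]))
    return out
E
python3 - <<'E'
from h import *
o=arm.get_obs();print(o['position'],o['ee_rot'])
im=cv2.cvtColor(cv2.imread('pics/w1.png'),cv2.COLOR_BGR2RGB)
print(im[120,220],im[80,220],im[180,300+100],im[150,300],im[240,200])
for q,P in plates(im,'wrist',thr=238):
    print(q.round(1).tolist(),P.round(1).tolist(),np.linalg.norm(P-np.roll(P,-1,0),axis=1).round(1),P.mean(0))
g=cv2.GaussianBlur(im.min(2),(3,3),0).astype(int)
# near & far stand edges by column crossing, right edge by rows
near=[(c,np.where(g[180:300,c]>110)[0].max()+180.5) for c in range(100,420,10)]
far=[(c,np.where(g[:150,c]>110)[0].min()-.5) for c in range(40,350,10)]
for nm,p in(('near',near),('far',far)):
    P=ray('wrist',p,40)[:,:2];a,u=line(P);u=u*np.sign(u[1]);print(nm,a,u,np.arctan2(-u[0],u[1]), abs((P-a)@[-u[1],u[0]]).max(), 'dist to stand ctr',([545.8,19.2]-a)@[u[1],-u[0]])
E
```

```text
[454.47212775 -58.33907185 230.53472741] [ 9.77549226e-01 -2.10707168e-01 -2.79671957e-05 -1.05060567e-05]
[253 254 255] [212 227 233] [226 234 241] [171 158 157] [220 231 238]
[[211.6999969482422, 104.0], [378.0, 104.0], [373.3999938964844, 201.60000610351562], [219.8000030517578, 203.39999389648438]] [[590.3, -15.4], [528.4, -152.4], [447.2, -115.7], [507.4, 21.9]] [150.4  89.1 150.1  90.9] [518.3210984  -65.38896038]
[[62.70000076293945, 187.10000610351562], [130.10000610351562, 147.6999969482422], [178.0, 221.3000030517578], [112.9000015258789, 256.29998779296875]] [[583.8, 152.4], [588.2, 72.9], [508.7, 68.5], [504.3, 148.0]] [79.6 79.7 79.6 79.6] [546.26261554 110.41720102]
near [446.5088    27.187006] [0.16202843 0.98678607] -0.16274592 0.9862916777424535 dist to stand ctr 99.27330563408067
far [650.02734   25.555325] [0.16224523 0.9867505 ] -0.16296561 1.0117591947794977 dist to stand ctr -101.81526075359122
```

Call:
{"op": "drive_tool", "data": {"plan": [100,-0.07,-0.4,0.9,0,100,0,0,0.9,0,100,0,0,0.9,0,100,0,0,0.7,0,100,0,0,0,0]}}

```text
t: 3.2
position: [457.6, -38.4, 58.6]
ee_rot: [0.977, -0.211, -0.002, -0.0]
ft_force: [0.2, 0.7, 0.2]
gripper_width: 86.8
finger_force: 0.0
```

Call:
{"op": "drive_tool", "data": {"plan": [100,0,0,0.1,0,100,0,0,0,0]}}

```text
t: 3.45
position: [460.5, -38.8, 56.7]
ee_rot: [0.977, -0.212, 0.001, 0.0]
ft_force: [-0.3, 0.1, -0.2]
gripper_width: 87.3
finger_force: 0.0
```

Call:
{"op": "drive_tool", "data": {"plan": [100,0,0,0.05,0,100,0,0,0.04,0,100,0,0,0,0]}}

```text
t: 3.82
position: [459.6, -38.7, 51.1]
ee_rot: [0.977, -0.212, 0.0, -0.0]
ft_force: [-0.3, 0.1, -0.1]
gripper_width: 86.9
finger_force: 0.0
```

```bash
python3 - <<'E'
from h import *
im=arm.grab_frame('wrist');cv2.imwrite('pics/w2.png',im[:,:,::-1]);o=arm.get_obs();print(o['position'],o['ft_force'])
E
```

```text
[459.55761254 -38.71431541  51.10403295] [ 0.19780857 -0.01805681 -0.26686548]
```

View pics/w2.png

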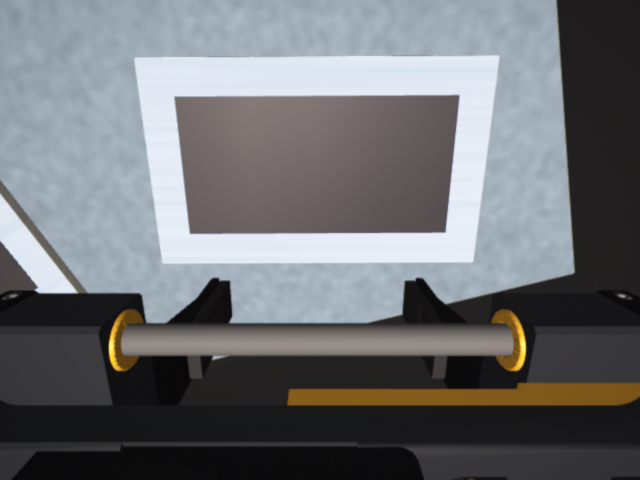

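The fingertips (rows ~280) stand behind the plate's near rim (row 263), about 10 mm clear and centred on it. Tip height is about 43 mm with no contact force. I lower 1 mm and start to push.

Call:
{"op": "drive_tool", "data": {"plan": [0,0,0,0,0], "force": -1}}

```text
t: 4.0
position: [459.6, -38.7, 51.1]
ee_rot: [0.977, -0.212, -0.0, -0.0]
ft_force: [0.3, -0.9, 0.2]
gripper_width: 82.7
finger_force: 0.0
```

That last call was my mistake: it commanded the gripper shut with a meaningless force value. The fingers only closed to 82.7 mm and touched nothing. I reopen them with a proper grip force and continue.

Call:
{"op": "drive_tool", "data": {"plan": [100,0,0,0.02,0,100,0,0,0,0,100,0.1,0,0,0,100,0.1,0,0,0,100,0.1,0,0,0], "force": 20}}

```text
t: 4.62
position: [473.1, -44.8, 50.0]
ee_rot: [0.977, -0.212, -0.001, -0.0]
ft_force: [-3.7, 2.3, 3.4]
gripper_width: 87.1
finger_force: 2.0
```

Call:
{"op": "drive_tool", "data": {"plan": [100,0.08,0,0,0,100,0.08,0,0,0,100,0,0,0,0]}}

```text
t: 5.0
position: [481.1, -48.5, 50.1]
ee_rot: [0.977, -0.212, 0.0, -0.0]
ft_force: [-0.0, 0.0, -0.3]
gripper_width: 86.9
finger_force: 0.0
```

```bash
cat > chk.py <<'E'
from h import *
o=arm.get_obs();im=arm.grab_frame('wrist')
import sys
cv2.imwrite('pics/last.png',im[:,:,::-1])
for q,P in plates(im[:290],'wrist',thr=int(sys.argv[1])if len(sys.argv)>1 else 238):
    L=np.linalg.norm(P-np.roll(P,-1,0),axis=1)
    a=np.array([650.03,25.56]);n=np.array([.9867,-.1628]);e=(P-a)@n
    c=P.mean(0);print('ctr',c.round(1),'sides',L.round(1),'x beyond edge',e.round(1),'y',((P-a)@[.1628,.9867]).round(1),q[:,1].round())
print('tcp',o['position'].round(1),'tcp x_edge',((o['position'][:2]-a)@n).round(1),'yaw',2*np.arctan2(o['ee_rot'][1],o['ee_rot'][0]))
E
python3 chk.py
```

```text
Traceback (most recent call last):
  File "chk.py", line 9, in <module>
    print('tcp',o['position'].round(1),'tcp x_edge',((o['position'][:2]-a)@n).round(1),'yaw',2*np.arctan2(o['ee_rot'][1],o['ee_rot'][0]))
                                                                        ^
NameError: name 'a' is not defined
```

```bash
sed -i 's/^    a=np/a=np/' chk.py; python3 - <<'E'
s=open('chk.py').read().split('\n');a=[l for l in s if l.startswith('a=')][0].replace("e=(P-a)@n","")
s=[('    e=(P-a)@n' if l.startswith('a=') else l) for l in s];s.insert(1,a.rstrip(';'));open('chk.py','w').write('\n'.join(s))
from h import *
im=cv2.imread('pics/last.png');print(im[75,150],im[30,30],im[150,300],im[200,157:175].min(1))
E
python3 chk.py 232
```

```text
[166 156 143] [155 145 134] [100 100 111] [220 220 220 220 220 220 220 220 219 219 219 219 219 219 219 220 219 219]
tcp [481.1 -48.4  50.1] tcp x_edge -154.7 yaw -0.4266439578068226
```

View pics/last.png

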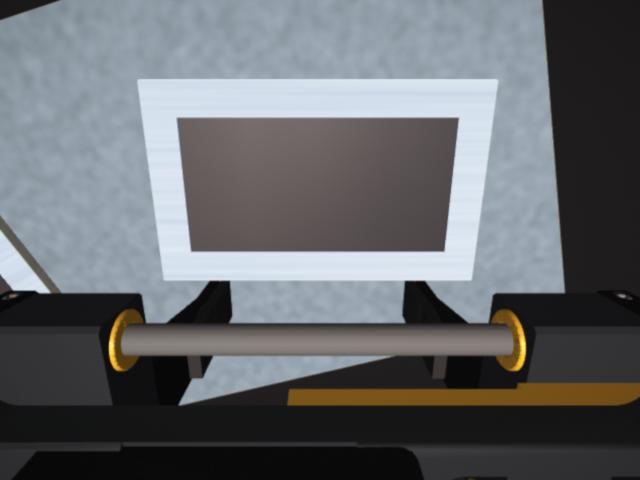

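The plate is seated flush on both fingertips (rim at row 280). TCP is 154.7 mm inside the far edge. I push on while turning 15 degrees anticlockwise.

Call:
{"op": "drive_tool", "data": {"plan": [100,0.12,0,0,-0.25,100,0.12,0,0,-0.25,100,0.12,0,0,-0.25,100,0.12,0,0,-0.25,100,0.12,0,0,-0.25]}}

```text
t: 5.72
position: [508.8, -59.4, 50.0]
ee_rot: [0.989, -0.146, -0.0, 0.0]
ft_force: [-3.1, -0.5, 1.7]
gripper_width: 86.9
finger_force: 1.4
```

Call:
{"op": "drive_tool", "data": {"plan": [100,0.12,0,0,-0.25,100,0.12,0,0,-0.25,100,0.12,0,0,-0.25,100,0.1,0,0,-0.25,100,0.1,0,0,-0.25]}}

```text
t: 6.35
position: [535.9, -66.1, 50.0]
ee_rot: [0.997, -0.081, -0.0, 0.0]
ft_force: [-2.1, -0.5, 2.6]
gripper_width: 87.2
finger_force: 1.3
```

Call:
{"op": "drive_tool", "data": {"plan": [100,0.08,0,0,0,100,0,0,0,0]}}

```text
t: 6.6
position: [540.2, -66.5, 50.2]
ee_rot: [0.997, -0.082, 0.001, -0.0]
ft_force: [0.7, -0.2, 0.7]
gripper_width: 87.0
finger_force: 0.0
```

```bash
python3 chk.py 200
```

```text
ctr [595.1 -76. ] sides [149.8  89.6 150.1  89.6] x beyond edge [  7.3   7.1 -82.5 -82.3] y [ -34.3 -184.  -184.3  -34.2] [ 80.  80. 279. 279.]
tcp [540.2 -66.5  50.2] tcp x_edge -93.4 yaw -0.16479942059194946
```

View pics/last.png

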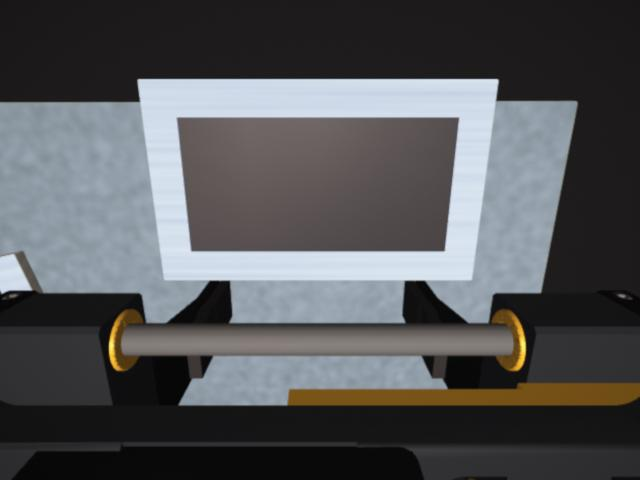

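The view shows the plate square to the far edge (plate rim at row 80, stand edge at row ~101) and about 7 mm out. About 23 mm is left, so I push 16 mm, then re-measure against the edge as seen from close by.

Call:
{"op": "drive_tool", "data": {"plan": [100,0.08,0,0,0,100,0.08,0,0,0,100,0.08,0,0,0,100,0.08,0,0,0,100,0,0,0,0]}}

```text
t: 7.28
position: [556.0, -69.3, 50.1]
ee_rot: [0.997, -0.082, 0.0, -0.0]
ft_force: [0.5, 0.3, 0.5]
gripper_width: 87.5
finger_force: 0.0
```

```bash
python3 chk.py 200; cat > edge.py <<'E'
from h import *
im=cv2.imread('pics/last.png');g=im.min(2).astype(int)
p=[]
for c in list(range(10,125,5))+list(range(515,550,5)):
    r=np.where(g[:260,c]>75)[0]
    if len(r): p.append((c,r.min()-.5))
p=np.array(p);P=ray('wrist',p,40)[:,:2];a,u=line(P);u=u*np.sign(u[1]);d=(P-a)@[u[1],-u[0]]
print('edge rows',p[[0,-1]],'yaw',np.arctan2(-u[0],u[1]),'fit max',abs(d).max())
for q,C in plates(cv2.cvtColor(im,cv2.COLOR_BGR2RGB)[:290],'wrist',thr=200): print('beyond seen edge',((C-a)@[u[1],-u[0]]).round(1))
E
python3 edge.py
```

```text
ctr [610.7 -78.6] sides [149.2  89.9 151.7  89. ] x beyond edge [ 23.   22.8 -67.1 -66. ] y [ -34.8 -184.1 -184.8  -33.1] [ 81.  81. 280. 279.]
tcp [556.  -69.3  50.1] tcp x_edge -77.4 yaw -0.16476622588468304
edge rows [[ 10.  139.5]
 [545.  138.5]] yaw -0.16258104 fit max 0.3780673159026764
beyond seen edge [ 23.4  23.1 -66.7 -65.5]
```

The two measurements agree: the plate is 23.0 to 23.4 mm out and parallel to the edge. I push 7 mm more.

Call:
{"op": "drive_tool", "data": {"plan": [100,0.07,0,0,0,100,0.07,0,0,0,100,0,0,0,0]}}

```text
t: 7.7
position: [562.7, -70.5, 50.1]
ee_rot: [0.997, -0.082, 0.0, -0.0]
ft_force: [-0.2, 0.5, 0.2]
gripper_width: 87.1
finger_force: 0.2
```

```bash
python3 chk.py 200;python3 edge.py
```

```text
ctr [617.4 -80. ] sides [149.5  89.9 150.4  89.1] x beyond edge [ 29.8  29.7 -60.2 -59.3] y [ -34.6 -184.2 -184.7  -34.3] [ 81.  81. 280. 279.]
tcp [562.7 -70.5  50.1] tcp x_edge -70.6 yaw -0.16470774463846896
edge rows [[ 10.  154.5]
 [545.  153.5]] yaw -0.16127154 fit max 0.5072727910794429
beyond seen edge [ 29.8  29.3 -60.6 -59.3]
```

The plate is at 29.3 to 29.8 mm on both corners. I back away, then go up.

Call:
{"op": "drive_tool", "data": {"plan": [100,-0.2,0,0,0,100,-0.3,0,0,0,100,0,0,-0.5,0,100,0,0,-1,0,100,0,0,-1,0]}}

```text
t: 8.38
position: [536.2, -66.0, 176.2]
ee_rot: [0.997, -0.082, -0.0, 0.0]
ft_force: [1.8, -0.3, 0.3]
gripper_width: 86.9
finger_force: 0.0
```

Call:
{"op": "drive_tool", "data": {"plan": [100,0,0,-0.8,0,100,0,0,0,0,100,0,0,0,0]}}

```text
t: 8.75
position: [536.6, -66.3, 214.3]
ee_rot: [0.997, -0.082, -0.0, 0.0]
ft_force: [0.1, 0.0, -0.6]
gripper_width: 87.0
finger_force: 0.0
```

```bash
python3 chk.py 238; python3 -c "
from h import *
o=arm.get_obs();print(o['t'],o['ft_force'],o['joint_vel'].round(3))"
```

```text
8.8 [-0.74505744  0.57989252 -0.44277083] [-0.004  0.013  0.003 -0.001  0.002  0.002 -0.003]Traceback (most recent call last):
  File "chk.py", line 6, in <module>
    for q,P in plates(im[:290],'wrist',thr=int(sys.argv[1])if len(sys.argv)>1 else 238):
               ~~~~~~^^^^^^^^^^^^^^^^^^^^^^^^^^^^^^^^^^^^^^^^^^^^^^^^^^^^^^^^^^^^^^^^^^
  File "h.py", line 33, in plates
    q=quad((lab==i).astype(np.uint8));out.append((q,ray(name,q,z)[:,:2]))
  File "h.py", line 22, in quad
    l=np.linalg.norm(b-a);L.append(line(c[(s>.15*l)&(s<.85*l)&(d<.15*min(60,l))]))
                                   ~~~~^^^^^^^^^^^^^^^^^^^^^^^^^^^^^^^^^^^^^^^^^^
  File "h.py", line 13, in line
    v=cv2.fitLine(np.float32(pts),cv2.DIST_HUBER,0,.01,.01).ravel();return v[2:],v[:2]
      ~~~~~~~~~~~^^^^^^^^^^^^^^^^^^^^^^^^^^^^^^^^^^^^^^^^^^
cv2.error: OpenCV(4.12.0) /io/opencv/modules/imgproc/src/linefit.cpp:50: error: (-215:Assertion failed) count > 0 in function 'fitLine2D_wods'
```

View pics/last.png

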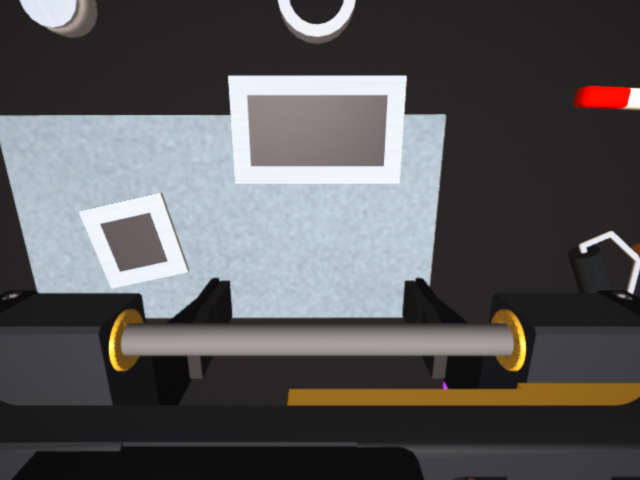

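The plate rests flat and parallel beyond the edge (rim row 75, edge row 114), the square plate is untouched and the hand is clear. I do one last numeric check, then hand in.

```bash
python3 - <<'E'
from h import *
im=cv2.cvtColor(cv2.imread('pics/last.png'),cv2.COLOR_BGR2RGB)
a=np.array([650.03,25.56]);ok=False
for (x0,x1,y0,y1) in((210,425,60,200),(70,200,185,295)):
    m=np.zeros(im.shape[:2],np.uint8);m[y0:y1,x0:x1]=(im.min(2)>238)[y0:y1,x0:x1]
    P=ray('wrist',quad(m),46)[:,:2];e=(P-a)@[.9867,-.1628]
    print(P.mean(0).round(1),e.round(1));ok|=bool(np.all(abs(np.sort(e)[-2:]-30)<4))
if ok: print(arm.hand_in())
E
```

```text
Traceback (most recent call last):
  File "h.py", line 22, in quad
    l=np.linalg.norm(b-a);L.append(line(c[(s>.15*l)&(s<.85*l)&(d<.15*min(60,l))]))
                                   ~~~~^^^^^^^^^^^^^^^^^^^^^^^^^^^^^^^^^^^^^^^^^^
  File "h.py", line 13, in line
    v=cv2.fitLine(np.float32(pts),cv2.DIST_HUBER,0,.01,.01).ravel();return v[2:],v[:2]
      ~~~~~~~~~~~^^^^^^^^^^^^^^^^^^^^^^^^^^^^^^^^^^^^^^^^^^
cv2.error: OpenCV(4.12.0) /io/opencv/modules/imgproc/src/linefit.cpp:50: error: (-215:Assertion failed) count > 0 in function 'fitLine2D_wods'
```

```bash
python3 - <<'E'
from h import *
im=cv2.cvtColor(cv2.imread('pics/last.png'),cv2.COLOR_BGR2RGB)
R=im[...,0];print(R[85,240],R[175,300],R[150,210],R[230,220],R[205,100])
t=(int(min(R[85,240],R[175,300]))+int(R[150,190:225].max()))//2;print(t)
a=np.array([650.03,25.56]);ok=False
for (x0,x1,y0,y1) in((210,425,60,200),(70,200,185,295)):
    m=np.zeros(im.shape[:2],np.uint8);m[y0:y1,x0:x1]=(R>t)[y0:y1,x0:x1]
    P=ray('wrist',quad(m),46)[:,:2];e=(P-a)@[.9867,-.1628]
    print(P.mean(0).round(1),e.round(1));ok|=bool(np.all(abs(np.sort(e)[-2:]-30)<4))
if ok: print(arm.hand_in())
E
```

```text
237 237 184 181 181
212
[616.9 -79.8] [ 29.4  29.2 -60.4 -60.2]
[545.7 110.2] [ -86.7  -69.3 -146.7 -164.4]
the job is handed in; nothing more can be done
None
```

The inking plate was handed in sticking out 29.2 and 29.4 mm at its two far corners, parallel to the edge, with the square plate within about 1 mm of its start and the hand clear; one mistaken gripper-shut command along the way touched nothing, and the judge's verdict was not shown.

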